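# Close a specimen pot in the lever lid press

### The arm

A 6-joint arm with a two-finger parallel gripper is mounted at the origin on a cart in front of the work surface, level with it; the furniture and walls round the work are solid. World frame = base frame: x ahead of the robot, y to its left, z up, the work surface at z = 0. Lengths are in m, angles in rad, forces in N, time in s.
With the tool pointing down it reaches from about 0.35 to 0.8 m from the base axis. Payload 7.3 kg.
Tool frame: the origin (TCP) lies between the finger pads; the fingertips stand 25 mm ahead of it and the grasp point (between the pads) lies 6 mm ahead of it (r.tip_extent is the distance from the TCP to the fingertips, in m); z points along the fingers, y is the line along which they close (so a half turn about z gives the same grasp; the last joint's range is limited). The gripper opens to 85 mm and grips with 20 to 120 N. Pads are 22 mm wide; open, the fingers measure 114 mm over their backs; the gripper's body (76 mm by 85 mm) begins 54 mm behind the grasp point. The pads swing forward as they close: fully open they stand 13 mm farther back than shut.
Start: joints at [1.057, 0.342, 1.524, -0, 1.275, -0.146], TCP at [0.189, 0.49, 0.256] pointing down, gripper open.
Joint ranges: [-2.53, 2.53], [-0.77, 2.02], [0.04, 2.7], [-1, 4.14], [0.28, 2.66], [-3.11, 3.11]. Speed limits (rad/s): [2.57, 2.57, 3.14, 3.14, 3.14, 3.14].

### API

Orientations are given as a unit quaternion [x, y, z, w].
In Python, from workcell import r, command_gripper, optics gives the robot as it stands. The module is installed in compiled form; this text tells all that it offers. Calls block until the motion is done:
- r.reach(position, orientation): joint-space move of the TCP to a pose.
- r.move_straight(position, orientation=None, speed=0.15, max_force=None): straight line of the TCP; orientation=None keeps the orientation; speed is the mean speed in m/s. With max_force (N) it stops when the force on the tool has changed by that much, and returns True; else False.
- r.movej(angles): joint-space move.
- command_gripper(opening, force=None): finger opening in m; force is the grip in N (None keeps the last); returns when the fingers have stopped.
- r.hold(seconds).
- r.solve_ik(position, orientation): joint angles nearest the present ones, or None.
- r.read_state(): the state.
- optics.get_image(name): name is "scene" or "top" or "wrist"; returns (picture, depth): 384x512x3 uint8, red, green, blue; 384x512 float32, m along the optical axis (not along the pixel's ray), 0 where there is no reading.
- optics.camera_model(name): a dict with "K" (3x3 intrinsics, pixels), "R" (3x3) and "t" (3): a world point X has camera coordinates R X + t; the wrist camera has in their place "tool_from_camera" (4x4, takes a point from camera to tool coordinates, whose origin is the TCP and whose axes are the flange's). Camera axes: x right, y down, z forward; pixel columns grow to the right and rows downward; lengths in m; the calibration is good to about 2 mm. A picture is of the moment at which its call begins: read the wrist's pose just before it. camera_model takes no time and is no camera call.
A pose or a line that the arm cannot do raises r.PlanningError and nothing moves.
- r.finish_job(): hands the job in; it is judged then, once.
The state is a dict: "time_s": time; "joint_positions": joint angles; "dq": joint speeds; "tau": joint torques, N m; "eef_pos": TCP position; "eef_rot": TCP orientation; "contact_force": force on the tool from outside, world axes, zero at the start; "torque": the same for the moment, N m; "grip_width": finger opening in m; "grip_force": force on a finger pad.
Only numpy, scipy, OpenCV 4.12 (cv2) and the standard library are available. Lean on these libraries where they do the work, as an engineer would, in place of code of your own. Each camera call takes 0.05 s, during which the arm holds its last target. There are 200 camera calls.

### The job

Close the pot that stands in the lid press: set the lid that fits it (the larger of the two loose lids) onto its rim so that it sits fully seated and level, and let go of it. Only then flip the press's safety catch over towards the pot until it lies down, then take the lever's grip bar with the fingers, pull the lever over and all the way down to its stop so that the pad presses on the lid, and finish while still holding it there. Leave the other things where they are.

Things in the scene. Friction and masses are not known exactly. Their poses are not given: they have to be found in the camera images.
- lid_press: Bench lid press fixed to the worktop: grey base plate 130 x 205 x 12 mm with a white pot, a raised lever and a safety catch. Origin on the worktop under the pot's centre, z up. Its +y runs from the lever's hinge to the pot (roughly the robot's left), -x is towards the robot; yaw within 0.18 rad. Press frame below means this (x, y, z in mm)
- pot_rim (a point): Centre of the open mouth of the white pot, at rim height (54 mm above the worktop). The pot is fixed in the press, outer diameter 72 mm, inner diameter 64 mm
- pot_lid: Loose grey lid that fits the pot, about 90 g: disc 78 mm across, 7 to 12 mm above the origin; below it a tapered plug 59 mm across that enters the pot; above it a knob 24 mm across, from 12 to 34 mm. Origin at the centre of the plug's underside, z up; starts flat on the worktop, knob up. Seated, its origin is 7 mm below point pot_rim
- small_lid: A smaller grey lid for another pot, same shape and knob but disc diameter 54 mm: leave it alone. Origin at the centre of its underside. The two lids change places between starts
- catch (a joint): Safety catch, rad: 0 = upright (its strut stands under a lug of the lever's axle and blocks the lever), 1.45 = lying down towards the pot (+y of the press). It hinges about the press's x axis. A light push on its tab to +y tips it; past about 0.4 rad it falls to the end by its own weight and stays
- catch_tip (a point): Upper end of the catch's tab, a steel plate 26 mm wide (along the press's x), 6 mm thick, upright from 91 to 153 mm above the worktop at the start. This point is on the middle of the tab's top edge, on its -y face. The space behind the tab (on its -y side) is free above 116 mm, so shut fingers can go in there and push it to +y
- catch_hinge (a point): Hinge axis of the catch, at (-55, -49, 22) in the press frame; the tab's top is 131 mm from it
- lever (a joint): Lever angle, rad: 0 = raised (rests there, held by a return spring), 1.92 = its stop, lever level over the pot. Growing values bring the grip bar up over and then down towards +y. A return spring lifts it again when let go
- lever_hinge (a point): Axis of the lever, at (0, -100, 107) in the press frame, along the press's x axis. With the catch lying down the lever needs 3 to 8 N at the grip bar on the way and about 15 N at the stop
- grip_bar: The lever's black round grip bar, 18 mm diameter, along the press's x axis at 145 mm from the lever's axis; it sticks out from the lever's side towards the robot from x = -20 to -105 mm. Origin on the bar's axis in the plane of the lever (x = 0). It is a sleeve that turns freely on its own axis
- grip_point (a point): Middle of the grip bar, where to take it (x = -60 mm). It moves in the circle of 145 mm about the lever's axis: raised it is at (-60, -150, 243) mm, at the stop at (-60, 45, 107) mm in the press frame
- press_pad: Spring-loaded black round pad, 28 mm diameter, under the lever 100 mm from its axis. Over the seated lid it meets the knob's top about 0.08 rad before the lever's stop and is pushed in about 8 mm at the stop (about 13 N on the lid)
- swab_box: Carton of swabs, 62 x 89 x 75 mm, to the right of the press: leave alone. Origin under its centre
- white_tub: Small white tub, 90 x 72 x 50 mm, to the right of the press: leave alone. Origin under its centre
- slide_box: Shut grey slide box, 92 x 125 x 40 mm, at the back left: leave alone. Origin under its centre
Things that resemble listed ones, but are neither listed nor needed, are in the scene too. What is shaped like the pot_lid but brown or yellow is not meant.

How it is judged:
By the outcome, as a careful person would: the job done as asked, in the order asked, and still so for the second after the job is handed in, while the arm keeps its last pose, push and grip.
It also fails if it takes over 61 s, if anything falls off the work surface, if the arm or the gripper's body presses on something with over 40 N, if the wrist force passes 120 N, or if a joint passes its speed limit or range.

## Working session

There is one attempt and no reset: what is moved stays moved. The work goes in short steps, each a Python script; the robot and the scene stay as the last script left them, time stands still between calls to the robot, and variables do not carry over. Pictures are saved under pics/ and viewed, at most 12 in all, crops included, and the job is handed in when it is done.

```bash
mkdir -p pics
cat > h.py <<'E'
import numpy as np, cv2
from workcell import r, command_gripper, optics
def snap(n,tag):
    p,d=optics.get_image(n); cv2.imwrite(f'pics/{tag}.png',p[:,:,::-1]); np.save(f'pics/{tag}.npy',d); return p,d
def cloud(n,d):
    m=optics.camera_model(n); K,R,t=[np.array(m[k]) for k in('K','R','t')]
    v,u=np.indices(d.shape); c=np.stack([(u-K[0,2])/K[0,0]*d,(v-K[1,2])/K[1,1]*d,d],-1)
    return (c-t)@R   # world, HxWx3
E
python3 - <<'E'
from h import *
a,_=snap('scene','scene0'); b,_=snap('top','top0')
for n in('scene','top'):
    m=optics.camera_model(n);print(n,m['K'],m['R'],m['t'])
print(r.read_state())
E
```

```text
scene [[446.17418607   0.         258.55408276]
 [  0.         446.17418607 184.75127922]
 [  0.           0.           1.        ]] [[-0.59455133 -0.80376261  0.02178019]
 [-0.58284854  0.41216258 -0.7002925 ]
 [ 0.55389195 -0.4290544  -0.71352367]] [0.37110584 0.40196019 1.66208077]
top [[423.13537819   0.         255.98326507]
 [  0.         423.13537819 185.00305741]
 [  0.           0.           1.        ]] [[ 0.01318318 -0.99983187  0.0127447 ]
 [-0.87030588 -0.01774922 -0.49219168]
 [ 0.49233514 -0.00460314 -0.87039355]] [0.09927052 0.5419611  1.47035944]
{'time_s': 0.1, 'joint_positions': array([ 1.05700744e+00,  3.42626216e-01,  1.52488148e+00, -1.62587976e-05,
        1.27539149e+00, -1.45978729e-01]), 'dq': array([-9.69547960e-04, -1.50111064e-03, -3.89841372e-03,  6.97119158e-05,
        1.67688144e-04,  4.31302247e-04]), 'tau': array([ 2.08734491e-03, -4.34444296e+01, -2.46489233e+01, -2.33581595e-04,
        4.71195846e-03, -1.23604704e-05]), 'eef_pos': array([0.18859754, 0.48962875, 0.25572332]), 'eef_rot': array([ 1.82867813e-01,  9.83137293e-01, -6.20557998e-04, -2.04257101e-04]), 'contact_force': array([-0.69053823, -0.36485479, -0.2303231 ]), 'torque': array([ 0.07462756,  0.02047736, -0.01552944]), 'grip_force': 0.0, 'grip_width': 0.08540635898050176}
```

View pics/scene0.png

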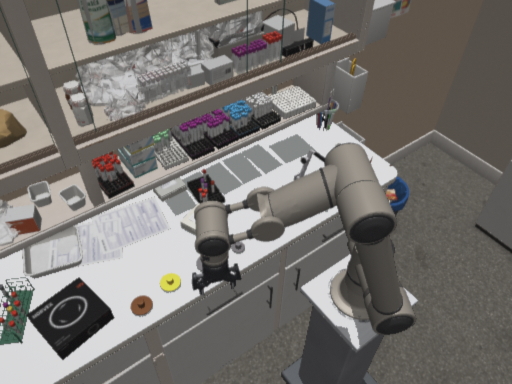

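View pics/top0.png

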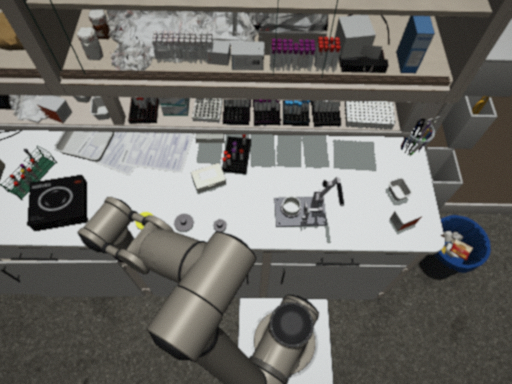

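Top view: the grey lids are at (184,222), which looks larger, and (220,226). Yellow (142,220) and brown lids are not meant. The press is around (300,210), with the pot at (291,206). I'll enlarge to confirm and measure.

Run:
```python
from h import *
im=cv2.imread('pics/top0.png'); d=np.load('pics/top0.npy'); P=cloud('top',d)
c1=cv2.resize(im[200:250,160:240],None,fx=5,fy=5,interpolation=cv2.INTER_CUBIC)
c2=cv2.resize(im[170:250,265:355],None,fx=7,fy=7,interpolation=cv2.INTER_CUBIC)
o=np.zeros((c1.shape[0]+350,800,3),np.uint8)
c2=cv2.resize(im[170:250,260:360],None,fx=4.3,fy=4.3,interpolation=cv2.INTER_CUBIC)
o[:250,:400]=c1; o[250:250+344,:430]=c2
cv2.imwrite('pics/crop1.png',o)
for (u,v) in [(184,222),(220,226),(291,206)]:
    print(u,v,P[v,u])
# lids: points with 4<z<40mm
for u0,u1 in((165,203),(206,236)):
    Q=P[208:242,u0:u1].reshape(-1,3)
    k=Q[(Q[:,2]>.020)&(Q[:,2]<.05)]; q=Q[(Q[:,2]>.007)&(Q[:,2]<.017)]
    print('disc',q.min(0),q.max(0),len(q),'knob',k.min(0),k.max(0),len(k))
    print(np.median(Q[np.abs(Q[:,2])<.006,2]))
```

```text
184 222 [0.42947911 0.38610686 0.03469454]
220 226 [0.4223095  0.24636808 0.01852095]
291 206 [ 0.52074371 -0.03608227  0.00824544]
disc [0.38263318 0.32824329 0.00705301] [0.50438586 0.44249022 0.01696952] 206 knob [0.42677675 0.38370301 0.02023427] [0.44917441 0.42448827 0.03923693] 35
-0.0007532901940836731
disc [0.39828137 0.18691032 0.00703733] [0.48930754 0.27793293 0.01635996] 80 knob [0.41782185 0.24114586 0.02151417] [0.43847672 0.26145002 0.04513791] 31
-0.0005999596225253322
```

View pics/crop1.png

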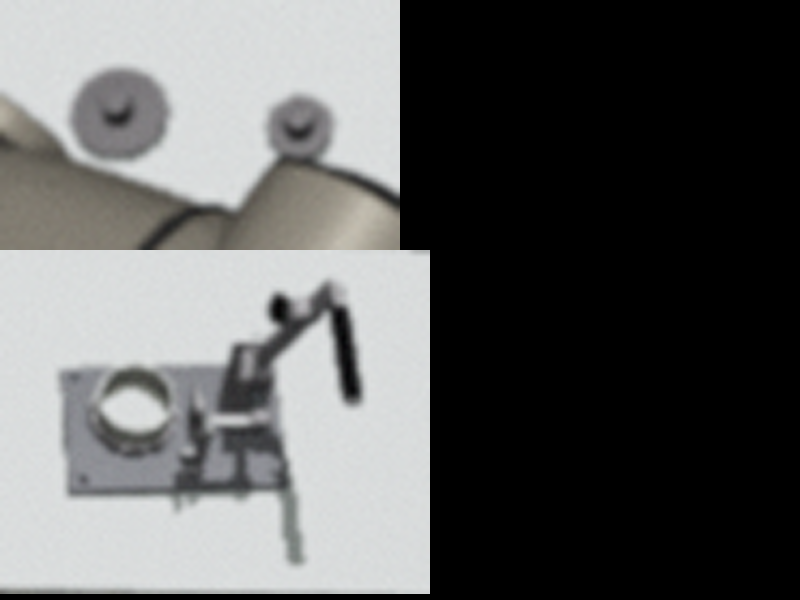

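Confirmed: the left grey lid at (184,223) has the clearly larger disc (~19 px wide vs ~13 px for the one at (220,226)), so it is the pot_lid. Next come close wrist views of the lid and the press.

```bash
cat >> h.py <<'E'
from scipy.spatial.transform import Rotation as Ro
def down(yaw):  # tool z down, tool x at world angle yaw, y = closing
    x=np.array([np.cos(yaw),np.sin(yaw),0]); z=np.array([0,0,-1.]); return Ro.from_matrix(np.stack([x,np.cross(z,x),z],1)).as_quat()
def wsnap(tag):
    s=r.read_state(); p,d=snap('wrist',tag); m=optics.camera_model('wrist'); K=np.array(m['K']); T=np.array(m['tool_from_camera'])
    W=np.eye(4); W[:3,:3]=Ro.from_quat(s['eef_rot']).as_matrix(); W[:3,3]=s['eef_pos']; M=W@T
    v,u=np.indices(d.shape); c=np.stack([(u-K[0,2])/K[0,0]*d,(v-K[1,2])/K[1,1]*d,d],-1)
    P=c@M[:3,:3].T+M[:3,3]; P[d==0]=np.nan; np.save(f'pics/{tag}_P.npy',P); return p,P
E
python3 - <<'E'
from h import *
print(optics.camera_model('wrist'))
for yaw in (np.pi/2,-np.pi/2):
    for p in ([.434,.388,.25],[.52,-.03,.30],[.52,-.03,.08]):
        print(yaw,p,r.solve_ik(p,down(yaw)))
E
```

```text
{'K': array([[286.59082419,   0.        , 255.70578927],
       [  0.        , 286.59082419, 192.12655066],
       [  0.        ,   0.        ,   1.        ]]), 'tool_from_camera': array([[-7.15326308e-05, -9.60057765e-01, -2.79801864e-01,
         7.08095006e-02],
       [ 9.99999638e-01,  1.68693837e-04, -8.34477758e-04,
         2.85315002e-04],
       [ 8.48347701e-04, -2.79801823e-01,  9.60057405e-01,
        -1.18071043e-01],
       [ 0.00000000e+00,  0.00000000e+00,  0.00000000e+00,
         1.00000000e+00]])}
1.5707963267948966 [0.434, 0.388, 0.25] [ 5.97878341e-01  4.52077603e-01  1.37090583e+00 -4.44089210e-16
  1.31860922e+00  5.97878341e-01]
1.5707963267948966 [0.52, -0.03, 0.3] [-2.04838724e-01  3.03492362e-01  1.45761146e+00 -4.44089210e-16
  1.38048883e+00 -2.04838724e-01]
1.5707963267948966 [0.52, -0.03, 0.08] [-2.04838724e-01  5.45473054e-01  1.75273407e+00 -4.44089210e-16
  8.43385530e-01 -2.04838724e-01]
-1.5707963267948966 [0.434, 0.388, 0.25] [ 5.97878341e-01  4.52077603e-01  1.37090583e+00 -4.44089210e-16
  1.31860922e+00 -2.54371431e+00]
-1.5707963267948966 [0.52, -0.03, 0.3] [-2.04838724e-01  3.03492362e-01  1.45761146e+00 -4.44089210e-16
  1.38048883e+00  2.93675393e+00]
-1.5707963267948966 [0.52, -0.03, 0.08] [-2.04838724e-01  5.45473054e-01  1.75273407e+00 -4.44089210e-16
  8.43385530e-01  2.93675393e+00]
```

Run:
```python
from h import *
r.reach([.434,.388,.17],down(np.pi/2)); a,P=wsnap('wl'); 
r.reach([.50,.05,.26],down(np.pi/2)); b,Q=wsnap('wp')
print(r.read_state()['time_s'])
for t,X,z0,z1 in(('lid',P,.004,.02),('knob',P,.025,.045)):
    m=(X[...,2]>z0)&(X[...,2]<z1)&(np.hypot(X[...,0]-.434,X[...,1]-.388)<.06)
    q=X[m]; c=cv2.minEnclosingCircle(q[:,:2].astype(np.float32)); print(t,c,np.percentile(q,[1,50,99],axis=0))
cv2.imwrite('pics/both.png',np.hstack([cv2.resize(a[:,:,::-1],(288,216)),np.zeros((216,0,3),np.uint8)]))
cv2.imwrite('pics/w2.png',cv2.resize(b[:,:,::-1],(768,576)))
```

```text
2.6167
lid ((0.4415110945701599, 0.3905535936355591), 0.039024267345666885) [[0.40517319 0.35475049 0.01089993]
 [0.4411358  0.39494548 0.01263112]
 [0.47784526 0.42733078 0.0144129 ]]
knob ((0.4415786564350128, 0.39092376828193665), 0.011907610110938549) [[0.43025634 0.37998543 0.02620008]
 [0.44129983 0.39185017 0.03450009]
 [0.45230779 0.40219182 0.03622211]]
```

View pics/w2.png

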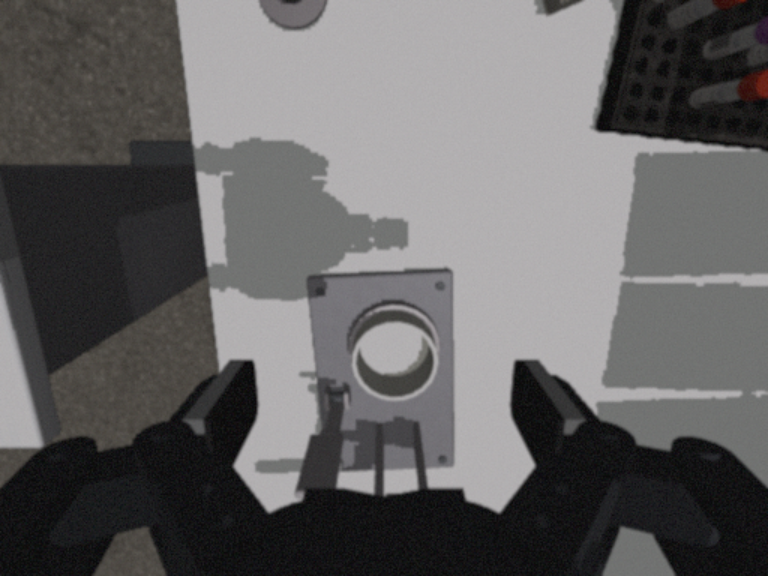

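View pics/wl.png

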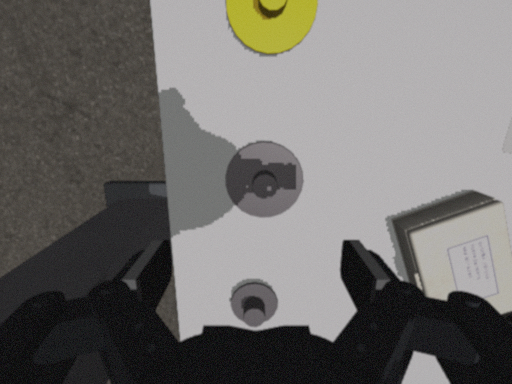

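The wrist view shows the pot_lid at px (264,180) with radius 39.0 mm. That confirms the larger lid, and the small one is at (254,300). The other view shows the plate with the pot at about (397,358)/1.5, the catch at lower left and the gripper clear. Next I'll fit the pot and the plate.

Run:
```python
from h import *
Q=np.load('pics/wp_P.npy'); v,u=np.indices(Q.shape[:2])
ok=(u>195)&(u<310)&(v>170)&(v<318)
print('table',np.nanmedian(Q[170:175,250:290,2]), np.nanmedian(Q[100:150,300:380,2]))
m=ok&(Q[...,2]>.048)&(Q[...,2]<.062)&(v<275)&(v>195)&(u>230)
q=Q[m]; c=cv2.minEnclosingCircle(q[:,:2].astype(np.float32)); print('rim',c,np.median(q[:,2]),len(q))
e=cv2.fitEllipse(q[:,:2].astype(np.float32)); 
r_=np.hypot(*(q[:,:2]-np.array(c[0])).T); print(np.percentile(r_,[1,10,50,90,99]))
from scipy.optimize import least_squares
f=least_squares(lambda p:np.hypot(q[:,0]-p[0],q[:,1]-p[1])-.034,c[0],loss='soft_l1',f_scale=.002); print('fit',f.x)
m=ok&(np.abs(Q[...,2]-.012)<.005); b=Q[m]
# edges: right (+x) and top (+y), from mask extremes per row/col
E1=[];E2=[]
for row in range(190,300,2):
    w=np.where(m[row])[0]
    if len(w): E1.append(Q[row,w[-1]])
for col in range(215,298,2):
    w=np.where(m[:,col])[0]
    if len(w): E2.append(Q[w[0],col])
for n,E in(('right',np.array(E1)),('top',np.array(E2))):
    l=cv2.fitLine(E[:,:2].astype(np.float32),cv2.DIST_HUBER,0,.001,.001).ravel(); print(n,l,len(E),np.degrees(np.arctan2(l[1],l[0])))
w=ok&(Q[...,2]>.03)&(v>245)&(u<240); t=Q[w]; print('tab',len(t))
print(np.percentile(t,[1,50,99],axis=0))
h=Q[w&(Q[...,2]>.1)]; print(len(h),np.percentile(h,[1,20,50,80,99],axis=0))
```

```text
table 0.0007485860380233023 0.0005979162828552154
rim ((0.5089972615242004, -0.036010999232530594), 0.036177411675453186) 0.054149322433366176 703
[0.0312104  0.03183237 0.03354096 0.03562322 0.03601553]
fit [ 0.50873275 -0.03485638]
right [ 0.04514705 -0.99898034  0.5642664  -0.07194316] 55 -87.412384
top [0.9986074  0.05275631 0.5003798  0.02842933] 42 3.024118
tab 995
[[ 0.44382591 -0.09416733  0.03029455]
 [ 0.45777175 -0.07705828  0.10932691]
 [ 0.4781212  -0.04513332  0.13960063]]
626 [[ 0.44376414 -0.09247076  0.10048452]
 [ 0.44902871 -0.07734253  0.10924535]
 [ 0.45706066 -0.07679829  0.12146854]
 [ 0.46506966 -0.07629816  0.13277815]
 [ 0.46913721 -0.07553074  0.13988213]]
```

```bash
cat >> h.py <<'E'
PC=np.array([.5089,-.0357]); YAW=.049
def pw(x,y,z):  # press mm -> world m
    c,s=np.cos(YAW),np.sin(YAW); return np.array([PC[0]+(c*x-s*y)/1e3,PC[1]+(s*x+c*y)/1e3,z/1e3])
E
python3 - <<'E'
from h import *
o=down(.80); L=[.4415,.3907]
r.reach([*L,.13],o); print(r.move_straight([*L,.041],speed=.12,max_force=8))
command_gripper(.0,40); s=r.read_state(); print(s['grip_width'],s['grip_force'],s['eef_pos'],s['time_s'])
r.move_straight([*L,.22],speed=.2)
r.reach([*PC,.22],o); r.move_straight([*PC,.135],speed=.15)
p,P=wsnap('carry'); s=r.read_state(); print(s['grip_width'],s['eef_pos'],s['time_s'])
E
```

```text
False
0.02267327926916593 39.36160897021182 [0.44161698 0.39087025 0.04142685] 5.4917
0.02190205336628051 [ 0.50966063 -0.03558042  0.13597082] 8.8917
```

View pics/carry.png

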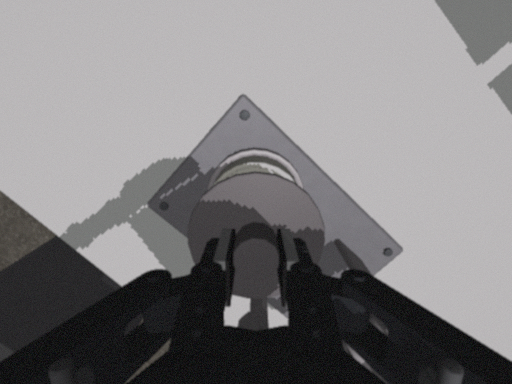

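The lid is held by the knob over the pot, with its disc around (256,232) and the pot rim arc at (255,165). I'll measure the disc centre, correct for it and lower.

Run:
```python
from h import *
P=np.load('pics/carry_P.npy'); z=P[...,2]; v,u=np.indices(z.shape)
from scipy.optimize import least_squares
# disc boundary: top edge of disc per column
m=(np.abs(z-.106)<.008)&(u>185)&(u<330)&(v>165)&(v<300)
print('disc z',np.median(z[m]),m.sum())
q=P[m]; A=np.c_[q[:,:2],np.ones(len(q))]; print('plane',np.linalg.lstsq(A,q[:,2],rcond=None)[0])
E=np.array([P[np.where(m[:,c])[0][0],c] for c in range(200,313) if m[:,c].any()])
f=least_squares(lambda p:np.hypot(E[:,0]-p[0],E[:,1]-p[1])-.0388,[.509,-.036],loss='soft_l1',f_scale=.001); print('lid',f.x,np.sqrt(np.mean(f.fun**2)))
m=(np.abs(z-.054)<.005)&(u>190)&(u<320)&(v>130)&(v<205)
E=np.array([P[np.where(m[:,c])[0][0],c] for c in range(222,292) if m[:,c].any()])
f=least_squares(lambda p:np.hypot(E[:,0]-p[0],E[:,1]-p[1])-.0358,[.509,-.036],loss='soft_l1',f_scale=.001); print('pot',f.x,len(E),np.sqrt(np.mean(f.fun**2)))
print(r.read_state()['eef_pos'],r.read_state()['contact_force'])
```

```text
disc z 0.10673533760640838 8211
plane [-0.00089687 -0.00398141  0.10714998]
lid [ 0.5096614  -0.03543342] 0.00016161636244304412
pot [ 0.5088498  -0.03568453] 70 0.00012764284631586924
[ 0.50966063 -0.03558042  0.13597082] [-0.19159056  0.40155884 -0.65273569]
```

Run:
```python
from h import *
T=PC-[.0008,.0002]
print(r.move_straight([*T,.096],speed=.08)); 
print(r.move_straight([*T,.083],speed=.03,max_force=8)); s=r.read_state(); print(s['eef_pos'],s['contact_force'])
command_gripper(.045); s=r.read_state(); print(s['grip_width'],s['contact_force'])
r.move_straight([*T,.18],speed=.12)
p,P=wsnap('seated'); z=P[...,2]; print(r.read_state()['time_s'])
m=(np.abs(z-.0592)<.006)&(np.hypot(P[...,0]-PC[0],P[...,1]-PC[1])<.045); q=P[m]
print(m.sum(),np.median(q[:,2]),np.linalg.lstsq(np.c_[q[:,:2]-PC,np.ones(len(q))],q[:,2],rcond=None)[0], cv2.minEnclosingCircle(q[:,:2].astype(np.float32)))
for y in((0,-60,200),):print(pw(-55,-62,200))
```

```text
False
True
[ 0.50870608 -0.03601393  0.08838487] [-0.62961251  0.81391549  6.89054618]
0.0456583235633896 [-0.31027219  0.09162924  0.63624518]
11.2
5207 0.059598124053002716 [-0.00169728 -0.0016539   0.05960948] ((0.5088021755218506, -0.03603903576731682), 0.0390065498650074)
[ 0.4570028  -0.10031951  0.2       ]
```

View pics/seated.png

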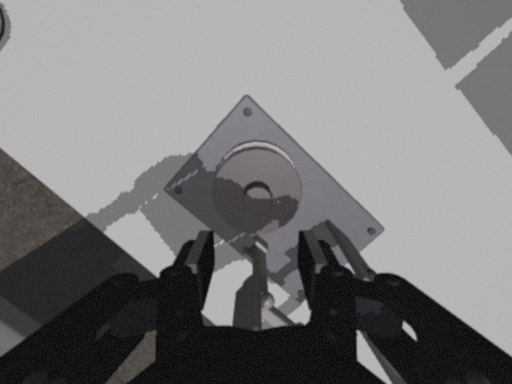

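The lid is seated: disc top at 59.6 mm, slope under 0.2 % and centred at px (257,190). Next is the catch, using shut fingers behind the tab from above.

```bash
python3 - <<'E'
from h import *
o=down(np.pi/2+YAW); print(r.tip_extent)
s=r.read_state(); r.move_straight([*s['eef_pos'][:2],.25],speed=.25); command_gripper(0,40)
r.reach(pw(-66,-63,250),o)
# tab position from top/wrist view check
print(r.move_straight(pw(-66,-63,154),speed=.12,max_force=6)); s=r.read_state(); print(s['eef_pos'],s['contact_force'],s['time_s'],pw(-66,-63,154))
snap('top','t2')
E
python3 - <<'E'
import cv2
im=cv2.imread('pics/t2.png'); cv2.imwrite('pics/t2c.png',cv2.resize(im[140:250,250:370],None,fx=5,fy=5,interpolation=cv2.INTER_CUBIC))
E
```

```text
0.025
False
[ 0.44651832 -0.1019238   0.15452927] [ 0.1702546  -0.10403841  0.3237494 ] 14.025 [ 0.44606498 -0.10185709  0.154     ]
```

View pics/t2c.png

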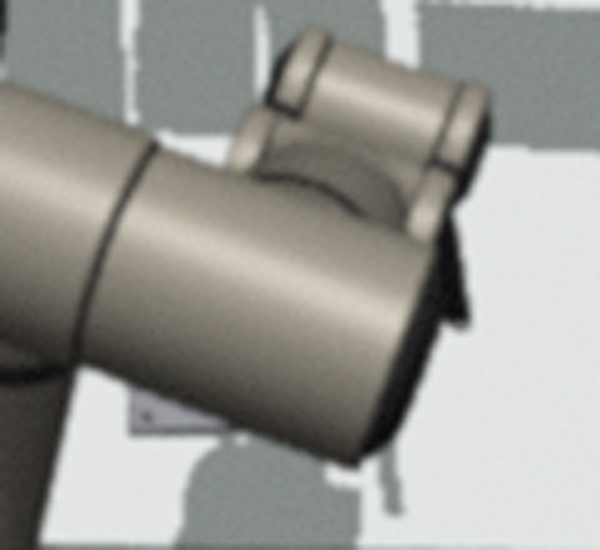

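The arm hides the press from the top camera, but there was no contact on the way in. Now I push to +y, watching the force.

Run:
```python
from h import *
for y in(-50,-40,-20,0,10):
    h=r.move_straight(pw(-66,y,154),speed=.1,max_force=15); s=r.read_state(); print(y,h,s['eef_pos'],s['contact_force'])
    if h: break
r.hold(.4)
r.move_straight(pw(-66,30,240),speed=.2); p,P=wsnap('c3'); print(r.read_state()['time_s'])
```

```text
-50 False [ 0.44559351 -0.08856664  0.15445264] [-0.08781256  0.03386427 -0.20836894]
-40 False [ 0.44498603 -0.07874367  0.15411226] [0.67605671 0.11758577 0.32300182]
-20 False [ 0.44401334 -0.05885999  0.15402891] [-0.2208662  -0.06997705 -0.47854001]
0 False [ 0.4430479  -0.03896201  0.15402291] [0.12308216 0.42287329 0.22957388]
10 False [ 0.44249777 -0.0289982   0.15400018] [ 0.19895626 -0.78918654  0.16467075]
16.6
```

View pics/c3.png

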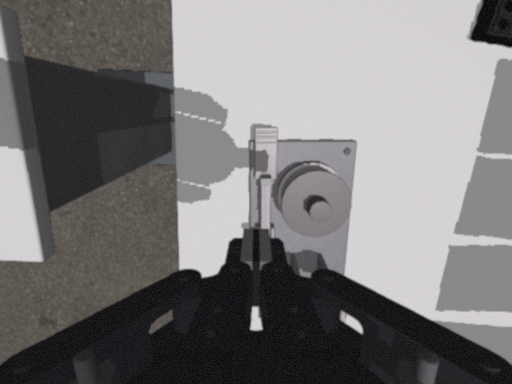

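The catch lies down along px (265,130–230), beside the still-seated lid (315,205). Next I measure the grip bar from above.

Run:
```python
from h import *
o=down(np.pi+YAW)
s=r.read_state(); r.move_straight([*s['eef_pos'][:2],.34],speed=.25); command_gripper(.085)
r.reach(pw(-64,-150,340),o)
p,P=wsnap('bar'); print(r.read_state()['time_s'], pw(-60,-150,243))
c,sn=np.cos(YAW),np.sin(YAW); D=P[...,:2]-PC; X=(c*D[...,0]+sn*D[...,1])*1e3; Y=(-sn*D[...,0]+c*D[...,1])*1e3; Z=P[...,2]*1e3
m=(Z>225)&(Z<265)&(X>-110)&(X<20)&(abs(Y+150)<40)
for a in range(-110,0,15):
    k=m&(X>=a)&(X<a+15)
    if k.sum()>5: print(a,k.sum(),np.percentile(Y[k],[2,50,98]).round(1),np.percentile(Z[k],[50,98]).round(1))
```

```text
19.6667 [ 0.45631907 -0.18845878  0.243     ]
-110 397 [-158.5 -150.3 -141.3] [250.  253.3]
-95 474 [-158.7 -149.9 -141.2] [251.4 253.4]
-80 443 [-158.8 -149.6 -141. ] [251.2 253.3]
-65 403 [-158.2 -149.6 -141.7] [251.3 253.4]
-50 385 [-158.4 -149.6 -141.6] [251.4 253.5]
-35 354 [-158.5 -150.  -141.4] [251.5 253.1]
-20 250 [-154.6 -147.9 -138.7] [247.9 249.8]
-5 234 [-154.6 -145.4 -112.5] [243.9 249.9]
```

View pics/bar.png

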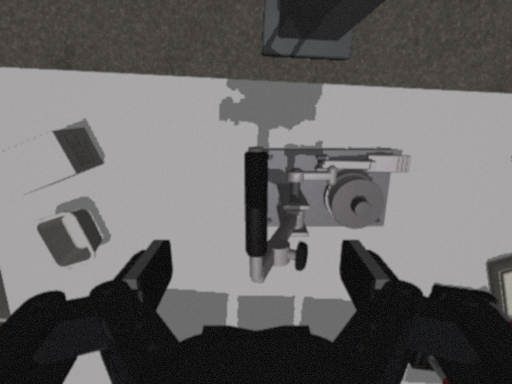

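The bar (px 256,150–255) is exactly where the model puts it (y −150, z 243). Now grip it and swing along the arc.

```bash
cat >> h.py <<'E'
def arc(th,x=-64):
    a=1.9228-th; return pw(x,-100+145*np.cos(a),107+145*np.sin(a)+6)
E
python3 - <<'E'
from h import *
o=down(np.pi+YAW)
print([r.solve_ik(arc(t),o) is not None for t in np.linspace(0,1.96,8)])
print(r.move_straight(arc(0),o,speed=.12,max_force=8))
command_gripper(0,60); s=r.read_state(); print(s['grip_width'],s['eef_pos'],arc(0),s['contact_force'])
for t in np.linspace(0,1.76,12)[1:]:
    h=r.move_straight(arc(t),speed=.12,max_force=40); s=r.read_state()
    print(round(t,2),h,((s['eef_pos']-arc(t))*1e3).round(1),s['contact_force'].round(1),round(s['grip_width'],4))
    if h: break
print(s['time_s'])
E
```

```text
[True, True, True, True, True, True, True, True]
False
0.016067073304979602 [ 0.45234239 -0.18860971  0.24934279] [ 0.45232353 -0.18864772  0.24910915] [-0.39243847  1.28494196  3.36503737]
0.16 False [-0.  -0.   0.2] [-1.3 -2.4  2.8] 0.0163
0.32 False [ 0.  -0.3  0.1] [-2.4 -1.9  3.4] 0.0163
0.48 False [-0.  -0.4  0.1] [-3.  -1.5  6.2] 0.0158
0.64 False [-0.1 -0.4  0.2] [-3.2 -0.5  7.2] 0.016
0.8 False [-0.1 -0.2  0.1] [-3.5  1.   7.9] 0.0159
0.96 False [-0.2 -0.1  0.1] [-4.3  2.2  7.6] 0.016
1.12 False [-0.2  0.  -0. ] [-4.5  2.8  7.5] 0.0164
1.28 False [-0.2  0.1 -0.2] [-4.1  4.4  7.3] 0.0159
1.44 False [-0.2  0.1 -0.3] [-3.   4.5  6.3] 0.016
1.6 False [-0.2 -0.1  0. ] [-3.8  5.   5.8] 0.0165
1.76 False [-0.2 -0.1  0.2] [-4.2  4.6  4.7] 0.0164
24.975
```

Run:
```python
from h import *
command_gripper(0,90)
def st(n):
    s=r.read_state(); print(n,((s['eef_pos']-arc(1.9228))*1e3).round(1),s['contact_force'].round(1),round(s['grip_width'],4),s['time_s'])
for t in(1.83,1.88,1.90,1.92): h=r.move_straight(arc(t),speed=.06,max_force=30); st((t,h))
for dz in(.001,.002,.003,.004):
    h=r.move_straight(arc(1.9228)-[0,0,dz],speed=.02,max_force=15); st((dz,h))
    if h or r.read_state()['contact_force'][2]>28: break
r.hold(1); st('hold'); snap('scene','end'); p,P=wsnap('endw')
a=cv2.imread('pics/end.png')[190:310,150:310]; b=cv2.imread('pics/endw.png')
cv2.imwrite('pics/endc.png',np.hstack([cv2.resize(a,(400,300),interpolation=cv2.INTER_CUBIC),cv2.resize(b,(400,300))]))
```

```text
(1.83, False) [-0.2 -0.8 13.9] [-3.9  6.3  4.3] 0.016 25.5083
(1.88, False) [-0.2 -0.3  7.1] [-5.5  5.9  9.9] 0.0155 25.775
(1.9, False) [-0.2 -0.2  4.5] [-5.7  6.7 13.1] 0.0154 26.025
(1.92, False) [-0.2 -0.1  1.7] [-6.2  6.4 14. ] 0.0151 26.275
(0.001, False) [-0.2 -0.1  0.4] [-6.4  6.7 14.5] 0.0156 26.525
(0.002, False) [-0.1 -0.1 -0.4] [-7.5  6.7 17.1] 0.0151 26.775
(0.003, False) [-0.1 -0.1 -1. ] [-9.3  7.  21.5] 0.0157 27.025
(0.004, False) [-0.  -0.1 -1.6] [-9.5  8.  26.4] 0.0155 27.275
hold [-0.1 -0.1 -1.6] [-10.1   7.   25.5] 0.0157 28.275
```

View pics/endc.png

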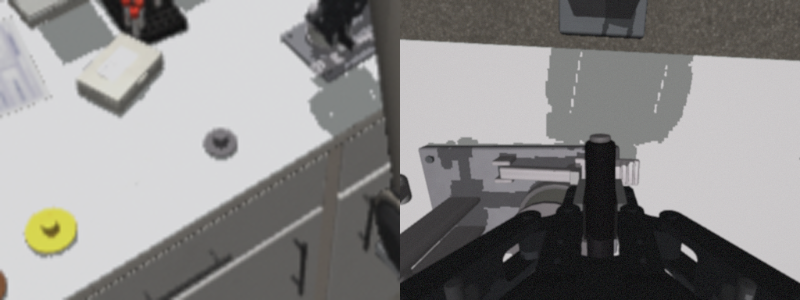

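The bar is still gripped (right half, ~(600,195)) and the catch lies flat (500–640,172). The force rose stiffly to 25 N and held, so the lever is at its stop. The small lid and the other items in view are undisturbed. Handing in.

```bash
python3 -c "
from h import *
print(r.finish_job())"
```

```text
the job is handed in; nothing more can be done
None
```

I handed the job in at about 28 s with the larger lid seated level on the pot, the catch lying down towards the pot, and the lever gripped and held at its stop with about 25 N; the judge's result was not shown.

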